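# Tip the drained well plate over the sill into the sample tray

### The arm

A 6-joint arm with a two-finger parallel gripper is mounted at the origin on the work surface. World frame = base frame: x ahead of the robot, y to its left, z up, the work surface at z = 0. Lengths are in m, angles in rad, forces in N, time in s.
With the tool pointing down it reaches from about 0.3 to 0.875 m from the base axis. Payload 4.2 kg.
Tool frame: the origin (TCP) lies on the mounting face of the last link; the fingertips stand 173 mm ahead of it and the grasp point (between the pads) lies ctrl.pinch_z ahead of it (ctrl.pinch_z is the distance from the TCP to the grasp point, in m); z points along the fingers, y is the line along which they close (so a half turn about z gives the same grasp; the last joint's range is limited). The gripper opens to 85 mm and grips with 20 to 120 N. Pads are 22 mm wide; open, the fingers measure 114 mm over their backs; the gripper's body (76 mm by 85 mm) begins 54 mm behind the grasp point. The pads swing forward as they close: fully open they stand 13 mm farther back than shut.
Start: joints at [1.313, 0.32, 1.565, -0, 1.257, -0.02], TCP at [0.135, 0.559, 0.405] pointing down, gripper open.
Joint ranges: [-3.11, 3.11], [-0.84, 2.01], [0.21, 2.61], [-1.34, 4.49], [0.05, 2.63], [-2.56, 2.56]. Speed limits (rad/s): [2.57, 2.57, 3.14, 3.14, 3.14, 3.14].

### API

Orientations are given as a unit quaternion [x, y, z, w].
In Python, from plant import ctrl gives the robot as it stands.
- The arm moves only by the shell command python3 -m handwheel 'ROWS' [OPENING] [FORCE]. ROWS is a JSON object of lists of equal length, an entry for each row: "translation": the shift along the tool's x, y, z in mm, a list of three; "yaw": the turn about the tool's z in rad. A call has exactly 8 rows; each row shifts and turns the commanded pose from where the row before left it, along the tool's axes as they then stand; what a row does not reach is not made up. A row lasts 1/8 s, in which the tool goes at most 62.5 mm and 10.7 degrees, less where a joint would pass 70% of its speed; a pose out of reach is approached as far as the arm can. A call with a gripper value outside its range is refused whole. OPENING is the finger opening in mm, from 0 to 85.4, set as the call begins (- or left out, the last holds). The fingers move at their own pace and stop on an object; FORCE is the grip in N (left out, the last holds). Time passes only in rows, so rows that do not move let the fingers close, or fill a call up. It gives the time, the measured TCP pose, the force, the opening and the grip force at its end, in the units of the state.
- ctrl.state(): the state, without advancing time (a new reading comes with each control period).
- ctrl.capture(name): name is "side" or "top"; returns a dict with "img" (420x560x3 uint8, red, green, blue), "K" (3x3 intrinsics, pixels), "dist" ([k1, k2, p1, p2, k3] as OpenCV has them; the pictures are not rectified), "R" (3x3) and "t" (3): a world point X has camera coordinates R X + t. Camera axes: x right, y down, z forward; pixel columns grow to the right and rows downward; lengths in m; the calibration is good to about 2 mm. A picture is of the moment at which its call begins. There is no depth.
- ctrl.hand_in(): hands the job in; it is judged then, once.
The state is a dict: "time": time; "joint_positions": joint angles; "qd": joint speeds; "tau": joint torques, N m; "position": TCP position; "tcp_rot": TCP orientation; "ft_force": force on the tool from outside, world axes, zero at the start; "ft_torque": the same for the moment, N m; "finger_gap": opening from 0.0 (shut) to 1.0 (fully open); "grasp_force": force on a finger pad.
Only numpy, scipy, OpenCV 4.12 (cv2) and the standard library are available. Lean on these libraries where they do the work, as an engineer would, in place of code of your own. Each camera call takes 0.05 s, during which the arm holds its last target. There are 200 camera calls.

### The job

Two 96-well plates stand in front of the sample tray. Push the one that lies bottom up gently with the fingertips against the tray's low front sill until it tips up on edge and flips over into the tray, then push it back until it sits flush and square against the tray's back rail. Only push it, never lift or carry it, and leave the other plate and everything else where they stand.

Things in the scene. Friction and masses are not known exactly. Their poses are not given: they have to be found in the camera images.
- plate: plate to turn over: empty white 96-well plate, 50 to 85 g, 127.5 mm long (its y), 85.5 mm wide (its x), 14.4 mm thick. Starts bottom up before one half of the tray, its long side towards the sill within 0.15 rad. Origin at its centre; z axis runs out of its underside: up at the start, down once right way up. Its skirt (top 5 mm at the start) stands 3 mm proud of the 121.5 x 79.5 mm body all round
- plate_edge_a (a point): middle of the plate's long side nearer the robot at the start (42.75 mm from its centre along its -x, at half its thickness)
- plate_edge_b (a point): middle of the plate's other long side (42.75 mm along its +x, at half its thickness), which faces the sill at the start, 10 to 35 mm from it
- plate_upright: the other plate, same size, right way up (96 dark well mouths showing), beside the first with its centre about 160 mm from it: leave it alone. Origin at its centre
- tray: fixed sample tray of aluminium sheet, 350 mm long (its y), 119 mm deep (its x, away from the robot). Origin on the bench under its centre. Floor 2 mm thick, one open bay for two plates, ends closed by 6 mm high edges; black bar handle out to x = +86 mm behind. A plate home against the rail has its centre at x = +12 mm; just tipped over the sill it lies some 25 mm short of that
- tray_sill (a point): middle of the top outer edge of the tray's front sill, about which the plate tips: 6 mm above the bench, outer face at tray x = -60 mm, 3 mm thick, along the tray's whole length. Axes as the tray's
- tray_rail (a point): middle of the top of the back rail's front face: 14 mm above the bench, at tray x = +55 mm, along the tray's whole length
- vial_rack: bystander: grey rack 100 x 52 mm with small capped amber vials, 42 mm high, left of the tray. Origin under its centre
- vial: bystander: one amber vial standing, 12 mm across, 32 mm high, in front of the plates at their right. Origin under its centre
- tip_box: bystander: pipette tip box 122 x 85 mm, 79 mm high, right of the tray. Origin under its centre
- amber: bystander: amber bottle with white cap, 70 mm across, 145 mm high, behind the tray. Origin under its centre
- beaker: bystander: glass beaker 68 mm across, 90 mm high, behind the tray. Origin under its centre
- pipette: bystander: white hand pipette lying on the bench behind the tray, 260 mm long (its x). Origin under its middle, on the bench
- column_case: bystander: dark flat case 65 x 200 mm with a steel column on it, 24 mm high, behind the tray. Origin under its centre
Things that resemble listed ones, but are neither listed nor needed, are in the scene too. Leave any blue, turquoise or yellow look-alike of the plate alone.

How it is judged:
On the way, in this order (a step that is already met when the one before it is completed fails the run):
1. the plate is pushed, still bottom up, against the front sill (angle between plate's own z axis and vertical below 0.8 rad and x of plate_edge_b in the frame of tray_sill above -0.005 m).
2. it stands tipped up on edge at the sill (angle between plate's own z axis and vertical between 1.2 and 1.95 rad and x of plate_edge_b in the frame of tray_sill between -0.02 and 0.02 m and height (world z) of plate_edge_b below 0.02 m).
3. it has flipped over and lies right way up in the tray (angle between plate's own z axis and vertical above 3 rad and x of plate in the frame of tray above -0.03 m and height (world z) of plate below 0.014 m), for 0.1 s.
At the end, for the whole second after the job is handed in: the plate lies flat on the tray's floor, right way up (well mouths up), at rest, its long side against the back rail within 3 mm and parallel to it within 0.05 rad, all of it between the tray's ends (angle between plate's own z axis and vertical above 3.06 rad and height (world z) of plate below 0.012 m and x of plate in the frame of tray between 0.0092 and 0.016 m and angle between the x axis of plate and the x axis of tray, either way round below 0.05 rad and y of plate in the frame of tray between -0.112 and 0.112 m and linear speed of plate below 0.01 m/s); the robot touches nothing.
It fails at once if the plate is lifted or carried: both of its long sides more than 25 mm above the bench (height (world z) of each of plate_edge_a, plate_edge_b above 0.025 m).
It fails at once if the plate is pressed harder than 50 N (contact force between the fingers and plate above 50 N).
It fails at once if the other plate is moved more than 10 mm (distance of plate_upright from where it was at the start of the episode above 0.01 m).
It fails at once if a bystander is moved more than 10 mm (distance of any of vial_rack, vial, tip_box, amber, beaker, pipette, column_case from where it was at the start of the episode above 0.01 m).
It also fails if it takes over 61 s, if anything falls off the work surface, if the arm or the gripper's body presses on something with over 40 N, if the wrist force passes 120 N, or if a joint passes its speed limit or range.

## Working session

There is one attempt and no reset: what is moved stays moved. The work goes in short steps, Python scripts to look and compute and a shell command to move; the robot and the scene stay as the last step left them, time stands still between calls to the robot, and variables do not carry over. Pictures are saved under pics/ and viewed, at most 10 in all, crops included, and the job is handed in when it is done.

```bash
ls; mkdir -p pics
python3 - <<'E'
from plant import ctrl
import cv2,pickle
print(ctrl.state(),ctrl.pinch_z)
for n in("top","side"):
    c=ctrl.capture(n);pickle.dump(c,open(n+".pkl","wb"));cv2.imwrite(f"pics/{n}0.png",c["img"][:,:,::-1])
    print(n,c["K"].tolist(),c["dist"],c["R"].round(4).tolist(),c["t"])
E
```

```text
pics
{'time': 0.0, 'joint_positions': array([ 1.31298632e+00,  3.20311569e-01,  1.56569802e+00, -2.60579610e-05,
        1.25736394e+00, -2.00439075e-02]), 'qd': array([ 0.00013902, -0.00029245,  0.00088001, -0.00059837,  0.00030439,
       -0.00034589]), 'tau': array([-1.26193132e-03, -4.15499175e+01, -2.34166646e+01, -3.87824712e-04,
        8.05388612e-03, -4.27809118e-05]), 'position': array([0.13541606, 0.55865657, 0.4038633 ]), 'tcp_rot': array([ 1.18599167e-01,  9.92941813e-01, -8.83576596e-04, -1.11037308e-04]), 'ft_force': array([ 0.27599063, -1.15050859, -0.7195987 ]), 'ft_torque': array([0.06704886, 0.03274726, 0.03462212]), 'grasp_force': 0.0, 'finger_gap': 0.9976109890398156} 0.1547
top [[472.4866712717167, 0.0, 279.58894464377687], [0.0, 472.4866712717167, 206.9693688783368], [0.0, 0.0, 1.0]] [-0.06055924  0.          0.          0.          0.        ] [[-0.0291, -0.9996, 0.0036], [-0.9946, 0.0286, -0.0997], [0.0995, -0.0065, -0.995]] [0.09897599 0.57826573 1.17574406]
side [[416.99866929656207, 0.0, 274.7068617324917], [0.0, 416.99866929656207, 210.26189340480778], [0.0, 0.0, 1.0]] [-0.07461384  0.          0.          0.          0.        ] [[0.8311, -0.5558, 0.0193], [-0.401, -0.6229, -0.6717], [0.3854, 0.5505, -0.7406]] [-0.40610971  0.2909255   0.77944917]
```

View pics/top0.png

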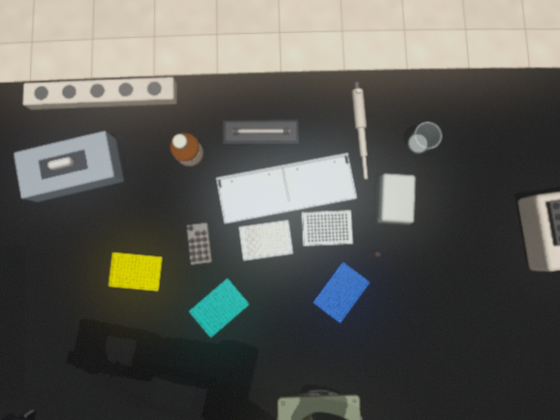

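View pics/side0.png

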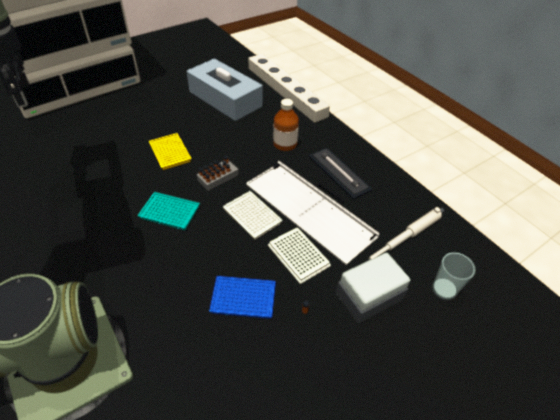

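The top view shows the bottom-up plate at about (266,240), the upright plate at (327,228) and the tray at about (287,188), slightly rotated. The rack is at (199,243), the vial at (377,254) and the tip box at (397,198). Next I measure them.

```bash
cat > h.py <<'E'
import numpy as np,cv2
def ray(c,px,z):
    u=cv2.undistortPoints(np.float64(px).reshape(-1,1,2),c["K"],c["dist"]).reshape(-1,2)
    d=np.c_[u,np.ones(len(u))]@c["R"]; o=-c["R"].T@c["t"]
    return o+d*((z-o[2])/d[:,2])[:,None]
def rect(c,m,z):
    cs,_=cv2.findContours(m,cv2.RETR_EXTERNAL,cv2.CHAIN_APPROX_NONE)
    k=max(cs,key=cv2.contourArea); P=ray(c,k.reshape(-1,2),z)[:,:2]
    (cx,cy),(w,h),a=cv2.minAreaRect((P*1000).astype(np.float32))
    box=cv2.boxPoints(((cx,cy),(w,h),a))
    if w>h: a-=90   # angle of the short side from world x
    return np.round([cx,cy,min(w,h),max(w,h),np.deg2rad(a)],3),box.round(1).tolist()
def roi(m,x0,y0,x1,y1):
    o=np.zeros_like(m);o[y0:y1,x0:x1]=m[y0:y1,x0:x1];return o
E
python3 - <<'E'
import pickle,cv2,numpy as np
from h import *
c=pickle.load(open("top.pkl","rb"));g=cv2.cvtColor(c["img"],cv2.COLOR_RGB2GRAY);hsv=cv2.cvtColor(c["img"],cv2.COLOR_RGB2HSV)
print(g[240,225:310:6],g[170:270:5,262])
m=((g>90)&(hsv[:,:,1]<60)).astype(np.uint8)*255
m=cv2.morphologyEx(m,cv2.MORPH_OPEN,np.ones((3,3)))
for n,r,z in[("plate",(232,214,297,266),.0144),("upright",(298,205,358,252),.0144),("tray",(212,150,360,226),.006),("tip",(375,170,420,228),.079)]:
    print(n,*rect(c,roi(m,*r),z))
n=((g>45)).astype(np.uint8)*255
print("rack",*rect(c,roi(n,183,218,215,268),.03))
print("vial",ray(c,[[377,254]],.03))
for n in("plate",):pass
cv2.imwrite("pics/crop0.png",cv2.resize(c["img"][140:280,170:420,::-1],None,fx=3.2,fy=3.2,interpolation=cv2.INTER_CUBIC))
E
```

```text
[ 70  72  76 219 211 213 216 219 218 214 217 152  84 182 167] [196 223 223 224 224 224 224 224 224 201  94 209 215 212 219 217 218 210
  72  70]
plate [ 5.06368e+02  1.24506e+02  1.17867e+02  1.64892e+02 -2.90000e-02] [[445.1000061035156, 43.79999923706055], [562.9000244140625, 40.400001525878906], [567.5999755859375, 205.1999969482422], [449.79998779296875, 208.60000610351562]]
upright [ 5.31278e+02 -3.43450e+01  1.05567e+02  1.41185e+02 -2.90000e-02] [[476.5, -103.4000015258789], [582.0, -106.4000015258789], [586.0999755859375, 34.70000076293945], [480.5, 37.70000076293945]]
tray [6.03540e+02 5.88160e+01 1.92660e+02 3.57713e+02 1.50000e-01] [[481.5, 221.1999969482422], [535.0999755859375, -132.39999389648438], [725.5999755859375, -103.5999984741211], [672.0, 250.10000610351562]]
tip [ 589.718 -206.523   89.587  123.79     1.477] [[523.9000244140625, -245.3000030517578], [647.2000122070312, -256.8999938964844], [655.5, -167.6999969482422], [532.2999877929688, -156.10000610351562]]
rack [496.609 290.269  79.102 124.72    1.554] [[433.6000061035156, 251.6999969482422], [558.2999877929688, 249.6999969482422], [559.5999755859375, 328.79998779296875], [434.8999938964844, 330.79998779296875]]
vial [[ 0.45409053 -0.16074275  0.03      ]]
```

View pics/crop0.png

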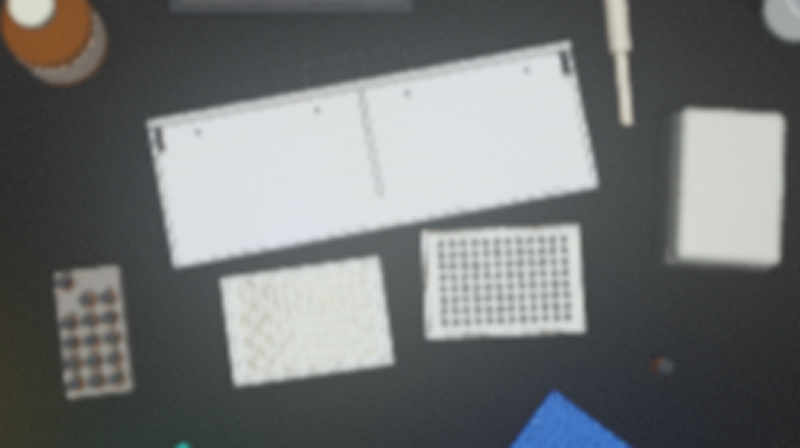

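The crop shows the plate's corners at about (222,275), (378,258), (392,365) and (235,385). The tray's front sill runs from (175,267) to (598,187). My threshold was too low, so I refine it.

Run:
```python
import pickle,cv2,numpy as np
from h import *
c=pickle.load(open("top.pkl","rb"));g=cv2.cvtColor(c["img"],cv2.COLOR_RGB2GRAY)
m=((g>145)).astype(np.uint8)*255
def cc(p):
    n,l=cv2.connectedComponents(cv2.morphologyEx(m,cv2.MORPH_OPEN,np.ones((3,3))),connectivity=4);return ((l==l[p[1],p[0]])*255).astype(np.uint8)
for n,p,z in[("plate",(250,245),.0144),("upright",(304,229),.012),("tray6",(260,190),.006),("tray14",(260,190),.014),("tip",(397,198),.079)]:
    print(n,*rect(c,cc(p),z))
# crop corners of tray: front at z 6mm, back at z 14mm
f=lambda P:np.array(P)/3.2+[170,140]
print(ray(c,f([[175,267],[598,187]]),.006).round(4),ray(c,f([[148,120],[571,42]]),.014).round(4),ray(c,f([[55,270],[120,266],[132,392],[67,398]]),.03).round(3))
s=pickle.load(open("side.pkl","rb"))
g=cv2.cvtColor(s["img"],cv2.COLOR_RGB2GRAY);m=((g>145)).astype(np.uint8)*255
print("side plate",*rect(s,cc((240,215)),.0144));print("side up",*rect(s,cc((283,238)),.0144))
```

```text
plate [4.98932e+02 1.20499e+02 8.74340e+01 1.29616e+02 1.10000e-01] [[448.29998779296875, 180.10000610351562], [462.6000061035156, 51.29999923706055], [549.5, 60.900001525878906], [535.2999877929688, 189.6999969482422]]
upright [ 5.25919e+02 -3.72760e+01  8.69030e+01  1.29199e+02  1.20000e-02] [[481.70001220703125, 26.799999237060547], [483.20001220703125, -102.4000015258789], [570.0999755859375, -101.4000015258789], [568.5999755859375, 27.799999237060547]]
tray6 [6.33362e+02 6.35330e+01 1.23581e+02 3.52422e+02 1.60000e-01] [[544.2000122070312, 227.60000610351562], [600.5, -120.30000305175781], [722.5, -100.5], [666.2000122070312, 247.39999389648438]]
tray14 [6.32234e+02 6.37070e+01 1.22771e+02 3.50113e+02 1.60000e-01] [[543.7000122070312, 226.6999969482422], [599.5999755859375, -118.9000015258789], [720.7999877929688, -99.30000305175781], [664.9000244140625, 246.3000030517578]]
tip [ 590.467 -209.072   79.826  117.225    1.483] [[528.5999755859375, -243.6999969482422], [645.2999877929688, -254.0], [652.4000244140625, -174.5], [535.5999755859375, -164.1999969482422]]
[[ 0.5444  0.2255  0.006 ]
 [ 0.5997 -0.12    0.006 ]] [[ 0.664   0.2444  0.014 ]
 [ 0.7187 -0.1021  0.014 ]] [[0.543 0.318 0.03 ]
 [0.545 0.266 0.03 ]
 [0.445 0.259 0.03 ]
 [0.442 0.31  0.03 ]]
side plate [5.00203e+02 1.19282e+02 8.82510e+01 1.31357e+02 1.03000e-01] [[449.6000061035156, 180.10000610351562], [463.1000061035156, 49.400001525878906], [550.7999877929688, 58.5], [537.4000244140625, 189.10000610351562]]
side up [ 5.23803e+02 -4.32540e+01  8.93120e+01  1.31805e+02  1.10000e-02] [[478.3999938964844, 22.100000381469727], [479.8999938964844, -109.69999694824219], [569.2000122070312, -108.5999984741211], [567.7000122070312, 23.200000762939453]]
```

```bash
cat >> h.py <<'E'
TO=np.array([.631,.062]);TH=.159
TR=np.array([[np.cos(TH),-np.sin(TH)],[np.sin(TH),np.cos(TH)]])
def tray(p): return (TR.T@(np.array(p[:2])-TO))
def show(st):
    from scipy.spatial.transform import Rotation as Q
    R=Q.from_quat(st["tcp_rot"]).as_matrix()
    f=np.array(st["ft_force"]);ft=TR.T@f[:2]
    print("t %.2f tray xy mm %s z %.1f  yaw_err(tool turn) %.3f  tilt %.3f F tray %s %.1f gap %.2f"%(st["time"],(tray(st["position"])*1000).round(1),st["position"][2]*1000,-((TH-np.arctan2(-R[0,1],R[1,1])+np.pi)%(2*np.pi)-np.pi),R[2,2],ft.round(1),f[2],st["finger_gap"]))
if __name__=="__main__":
    from plant import ctrl
    show(ctrl.state())
E
python3 -m handwheel '{"translation":[[0,0,0],[0,0,0],[0,0,0],[-22,-49,0],[-22,-49,0],[-22,-49,0],[-22,-49,0],[-22,-49,0]],"yaw":[-0.133,-0.132,-0.132,0,0,0,0,0]}' 85 20
python3 -m handwheel '{"translation":[[-22,-49,0],[-22,-49,0],[-22,-49,0],[-22,-49,0],[-22,-49,0],[0,0,0],[0,0,0],[0,0,0]],"yaw":[0,0,0,0,0,0,0,0]}'
python3 h.py
```

```text
time: 1.1
position: [0.2834, 0.3327, 0.4045]
tcp_rot: [-0.08, 0.997, -0.0, -0.0]
ft_force: [0.5, 0.2, -0.7]
finger_gap: 0.993
grasp_force: 0.0
time: 2.1
position: [0.4297, 0.1109, 0.4046]
tcp_rot: [-0.08, 0.997, 0.0, -0.0]
ft_force: [-0.5, 0.6, 0.5]
finger_gap: 0.996
grasp_force: 0.0
t 2.10 tray xy mm [-191.    80.1] z 404.6  yaw_err(tool turn) 0.002  tilt -1.000 F tray [-0.4  0.7] 0.5 gap 1.00
```

```bash
python3 -m handwheel '{"translation":[[0,0,55],[0,0,55],[0,0,55],[0,0,35],[0,0,15],[0,0,0],[0,0,0],[0,0,0]],"yaw":[0,0,0,0,0,0,0,0]}' >/dev/null
python3 h.py
python3 - <<'E'
from plant import ctrl
from h import *
import cv2
c=ctrl.capture("side");t=ctrl.capture("top")
# predicted tip pixels for both fingers (centre of each, y +-50mm) if 173 / 160 ahead
p=ctrl.state()["position"]
for L in(.173,.160):
    X=[np.r_[p[:2]+TR@np.array([.0,s*.05]),p[2]-L] for s in(1,-1)]
    print(L,cv2.projectPoints(np.array(X),cv2.Rodrigues(c["R"])[0],c["t"],c["K"],c["dist"])[0].reshape(-1,2).round(1).tolist())
a=cv2.resize(c["img"][150:310,160:330],None,fx=2.9,fy=2.9,interpolation=cv2.INTER_CUBIC);b=cv2.resize(t["img"][190:310,220:340],(300,300),interpolation=cv2.INTER_CUBIC)
b=cv2.copyMakeBorder(b,0,a.shape[0]-300,0,0,cv2.BORDER_CONSTANT)
cv2.imwrite("pics/s1.png",cv2.convertScaleAbs(np.hstack([a,b])[:,:,::-1],alpha=1.3,beta=20))
E
```

```text
t 3.10 tray xy mm [-190.2   79.4] z 190.7  yaw_err(tool turn) 0.001  tilt -1.000 F tray [0.4 0. ] 0.1 gap 0.99
0.173 [[216.1, 214.5], [242.4, 238.5]]
0.16 [[215.7, 211.0], [242.2, 235.0]]
```

View pics/s1.png

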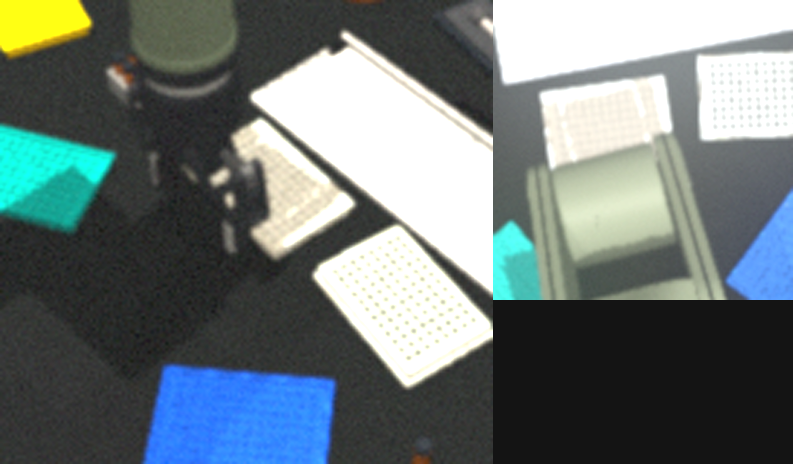

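The side crop shows the two fingertips behind the plate's near edge (right tip at about (240,236) full frame), clear of it. The tip height is unclear, so I lower by feel.

```bash
python3 -m handwheel '{"translation":[[0,0,2],[0,0,2],[0,0,2],[0,0,2],[0,0,2],[0,0,0],[0,0,0],[0,0,0]],"yaw":[0,0,0,0,0,0,0,0]}' >/dev/null
python3 h.py
python3 -m handwheel '{"translation":[[0,0,1],[0,0,1],[0,0,1],[0,0,1],[0,0,1],[0,0,0],[0,0,0],[0,0,0]],"yaw":[0,0,0,0,0,0,0,0]}' >/dev/null
python3 h.py
```

```text
t 4.20 tray xy mm [-190.5   79.1] z 179.8  yaw_err(tool turn) 0.000  tilt -1.000 F tray [0.6 0.2] 0.3 gap 1.00
t 5.20 tray xy mm [-190.5   79.1] z 174.7  yaw_err(tool turn) 0.000  tilt -1.000 F tray [-0.3 -0.7] 1.5 gap 0.99
```

```bash
python3 -m handwheel '{"translation":[[0,0,1],[0,0,1],[0,0,1],[0,0,0],[0,0,0],[0,0,0],[0,0,0],[0,0,0]],"yaw":[0,0,0,0,0,0,0,0]}' >/dev/null
python3 h.py
```

```text
t 6.20 tray xy mm [-190.5   79.1] z 171.7  yaw_err(tool turn) 0.000  tilt -1.000 F tray [ 0.3 -0.4] 0.1 gap 1.00
```

```bash
python3 -m handwheel '{"translation":[[0,0,1],[0,0,1],[0,0,1],[0,0,1],[0,0,1],[0,0,1],[0,0,0],[0,0,0]],"yaw":[0,0,0,0,0,0,0,0]}' >/dev/null
python3 h.py
python3 -m handwheel '{"translation":[[-4,0,0],[-4,0,0],[-4,0,0],[-4,0,0],[-3,0,0],[-3,0,0],[-3,0,0],[0,0,0]],"yaw":[0,0,0,0,0,0,0,0]}' >/dev/null
python3 h.py
```

```text
t 7.20 tray xy mm [-190.5   79.1] z 165.7  yaw_err(tool turn) 0.000  tilt -1.000 F tray [0.6 0.1] -0.4 gap 1.00
t 8.20 tray xy mm [-165.2   79.1] z 165.7  yaw_err(tool turn) 0.000  tilt -1.000 F tray [0.6 0.7] -1.0 gap 0.99
```

```bash
python3 -m handwheel '{"translation":[[-2,0,0],[-2,0,0],[-2,0,0],[-2,0,0],[-1,0,0],[0,0,0],[0,0,0],[0,0,0]],"yaw":[0,0,0,0,0,0,0,0]}' >/dev/null
python3 h.py
python3 - <<'E'
from plant import ctrl
from h import *
import cv2
c=ctrl.capture("side")
a=cv2.resize(c["img"][160:280,200:340],None,fx=5,fy=5,interpolation=cv2.INTER_CUBIC)
cv2.imwrite("pics/s2.png",cv2.convertScaleAbs(a[:,:,::-1],alpha=1.2,beta=20))
E
```

```text
t 9.20 tray xy mm [-156.5   79.1] z 165.7  yaw_err(tool turn) 0.000  tilt -1.000 F tray [ 0.2 -0.2] 0.4 gap 0.99
```

View pics/s2.png

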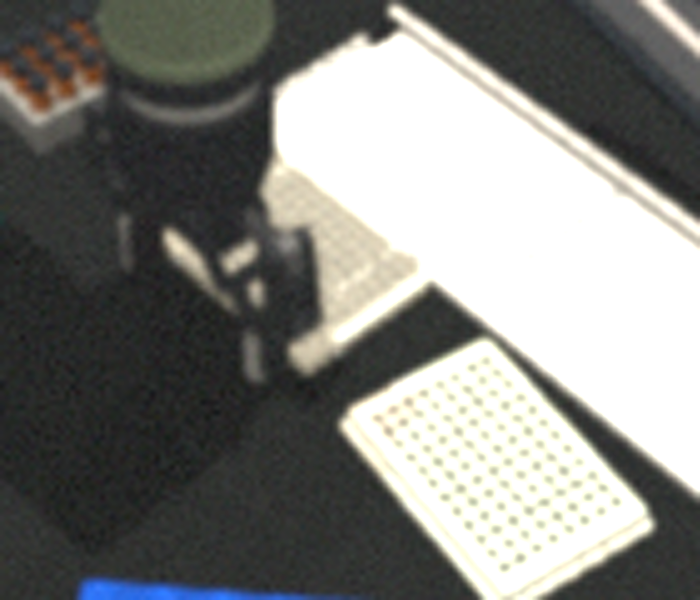

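The crop shows the plate square to the sill, its far-right corner at about (430,285) just reaching it, and the upright plate untouched. I go on in small steps, watching the force.

```bash
python3 -m handwheel '{"translation":[[-1,0,0],[-1,0,0],[0,0,0],[0,0,0],[0,0,0],[0,0,0],[0,0,0],[0,0,0]],"yaw":[0,0,0,0,0,0,0,0]}' >/dev/null
python3 h.py
python3 -m handwheel '{"translation":[[-1,0,0],[-1,0,0],[0,0,0],[0,0,0],[0,0,0],[0,0,0],[0,0,0],[0,0,0]],"yaw":[0,0,0,0,0,0,0,0]}' >/dev/null
python3 h.py
```

```text
t 10.25 tray xy mm [-154.5   79.1] z 165.7  yaw_err(tool turn) 0.000  tilt -1.000 F tray [0.4 0.6] -0.3 gap 1.00
t 11.25 tray xy mm [-152.5   79.1] z 165.7  yaw_err(tool turn) 0.000  tilt -1.000 F tray [ 0.7 -0.7] -0.3 gap 0.99
```

```bash
python3 -m handwheel '{"translation":[[-1,0,0],[-1,0,0],[0,0,0],[0,0,0],[0,0,0],[0,0,0],[0,0,0],[0,0,0]],"yaw":[0,0,0,0,0,0,0,0]}' >/dev/null
python3 h.py
python3 - <<'E'
from plant import ctrl
from h import *
import cv2
c=ctrl.capture("side")
a=cv2.resize(c["img"][160:280,200:340],None,fx=5,fy=5,interpolation=cv2.INTER_CUBIC)
cv2.imwrite("pics/s3.png",cv2.convertScaleAbs(a[:,:,::-1],alpha=1.2,beta=20))
E
```

```text
t 12.25 tray xy mm [-150.5   79.1] z 165.7  yaw_err(tool turn) 0.000  tilt -1.000 F tray [ 0.5 -0.4] 0.6 gap 0.99
```

View pics/s3.png

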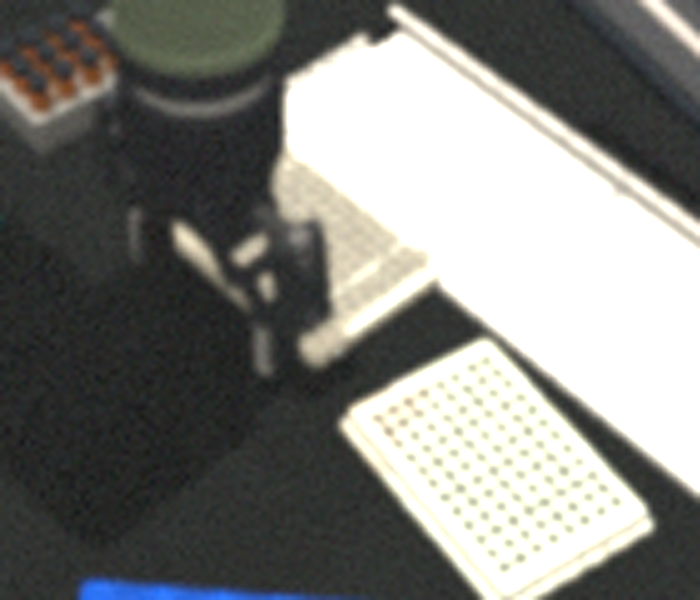

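The plate is still flat and sliding, its skirt corner at about (437,282) now over the sill line. I keep creeping.

```bash
python3 -m handwheel '{"translation":[[-0.5,0,0],[-0.5,0,0],[-0.5,0,0],[0,0,0],[0,0,0],[0,0,0],[0,0,0],[0,0,0]],"yaw":[0,0,0,0,0,0,0,0]}' >/dev/null
python3 h.py
python3 -m handwheel '{"translation":[[-0.5,0,0],[-0.5,0,0],[-0.5,0,0],[0,0,0],[0,0,0],[0,0,0],[0,0,0],[0,0,0]],"yaw":[0,0,0,0,0,0,0,0]}' >/dev/null
python3 h.py
```

```text
t 13.30 tray xy mm [-149.7   79. ] z 165.6  yaw_err(tool turn) 0.000  tilt -1.000 F tray [-5.3 -0.4] 3.6 gap 1.00
t 14.30 tray xy mm [-149.2   79.1] z 165.4  yaw_err(tool turn) 0.000  tilt -1.000 F tray [-7.3  1. ] 5.6 gap 1.00
```

Contact is made: 7 N forward, with upward friction on the fingers, so the plate wants to tip. I raise along the arc.

```bash
python3 -m handwheel '{"translation":[[0,0,-2],[0,0,-2],[-0.2,0,-2],[-0.2,0,-2],[-0.4,0,-2],[-0.5,0,-2],[-0.5,0,-2],[0,0,0]],"yaw":[0,0,0,0,0,0,0,0]}' >/dev/null
python3 h.py
python3 - <<'E'
from plant import ctrl
from h import *
import cv2
c=ctrl.capture("side")
a=cv2.resize(c["img"][160:280,200:340],None,fx=5,fy=5,interpolation=cv2.INTER_CUBIC)
cv2.imwrite("pics/s4.png",cv2.convertScaleAbs(a[:,:,::-1],alpha=1.2,beta=20))
E
```

```text
t 15.30 tray xy mm [-147.2   79.1] z 179.1  yaw_err(tool turn) 0.000  tilt -1.000 F tray [-6.4 -0.3] 1.1 gap 1.00
```

View pics/s4.png

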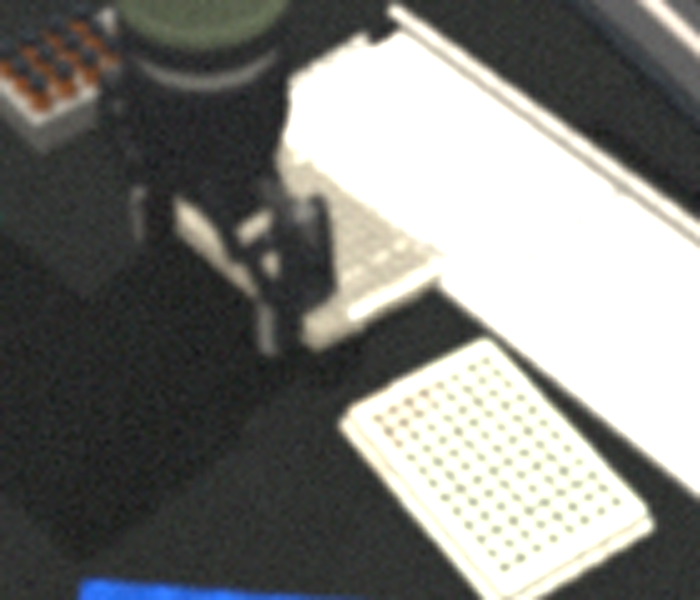

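The near corner has risen with the fingers from about (315,360) to (318,340), so the plate is tipping and the grip by friction holds. I continue along the arc.

```bash
python3 -m handwheel '{"translation":[[-0.4,0,-2],[-0.5,0,-2],[-0.6,0,-2],[-0.6,0,-2],[-0.7,0,-2],[-0.8,0,-2],[-0.8,0,-2],[0,0,0]],"yaw":[0,0,0,0,0,0,0,0]}' >/dev/null
python3 h.py
python3 -m handwheel '{"translation":[[-0.9,0,-2],[-1,0,-2],[-1,0,-2],[-1,0,-2],[-1.1,0,-2],[-1.1,0,-2],[-1.1,0,-1.5],[0,0,0]],"yaw":[0,0,0,0,0,0,0,0]}' >/dev/null
python3 h.py
python3 - <<'E'
from plant import ctrl
from h import *
import cv2
c=ctrl.capture("side")
a=cv2.resize(c["img"][160:280,200:340],None,fx=5,fy=5,interpolation=cv2.INTER_CUBIC)
cv2.imwrite("pics/s5.png",cv2.convertScaleAbs(a[:,:,::-1],alpha=1.2,beta=20))
E
```

```text
t 16.35 tray xy mm [-142.7   79.1] z 193.3  yaw_err(tool turn) 0.000  tilt -1.000 F tray [-7.4 -1. ] 2.3 gap 1.00
t 17.35 tray xy mm [-135.2   79.1] z 207.1  yaw_err(tool turn) 0.000  tilt -1.000 F tray [-6.6  0. ] 4.3 gap 1.00
```

View pics/s5.png

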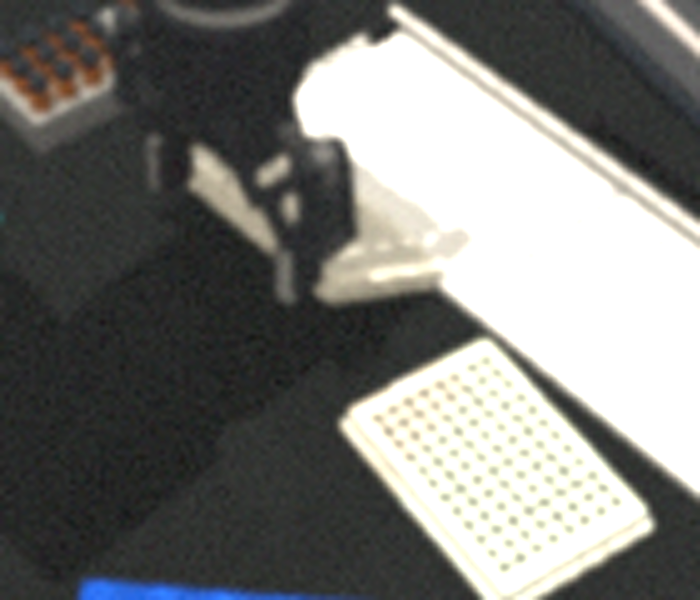

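The plate is tipped about 30°, its near edge still on the finger pads and its far edge hooked at the sill near (445,280). I keep following the arc.

```bash
python3 -m handwheel '{"translation":[[-1.2,0,-1.8],[-1.3,0,-1.8],[-1.3,0,-1.8],[-1.4,0,-1.7],[-1.5,0,-1.7],[-1.6,0,-1.6],[-1.7,0,-1.6],[0,0,0]],"yaw":[0,0,0,0,0,0,0,0]}' >/dev/null
python3 h.py
python3 -m handwheel '{"translation":[[-1.6,0,-1.4],[-1.6,0,-1.4],[-1.6,0,-1.4],[-1.6,0,-1.3],[-1.6,0,-1.3],[-1.6,0,-1.2],[-1.6,0,-1.2],[0,0,0]],"yaw":[0,0,0,0,0,0,0,0]}' >/dev/null
python3 h.py
python3 - <<'E'
from plant import ctrl
from h import *
import cv2
c=ctrl.capture("side")
a=cv2.resize(c["img"][140:280,200:340],None,fx=4.2,fy=4.2,interpolation=cv2.INTER_CUBIC)
cv2.imwrite("pics/s6.png",cv2.convertScaleAbs(a[:,:,::-1],alpha=1.2,beta=20))
E
```

```text
t 18.40 tray xy mm [-124.    79.1] z 219.3  yaw_err(tool turn) 0.000  tilt -1.000 F tray [-3. -0.] 1.4 gap 0.99
t 19.40 tray xy mm [-113.    79.1] z 228.9  yaw_err(tool turn) 0.000  tilt -1.000 F tray [-5.8  1.1] 5.8 gap 1.00
```

View pics/s6.png

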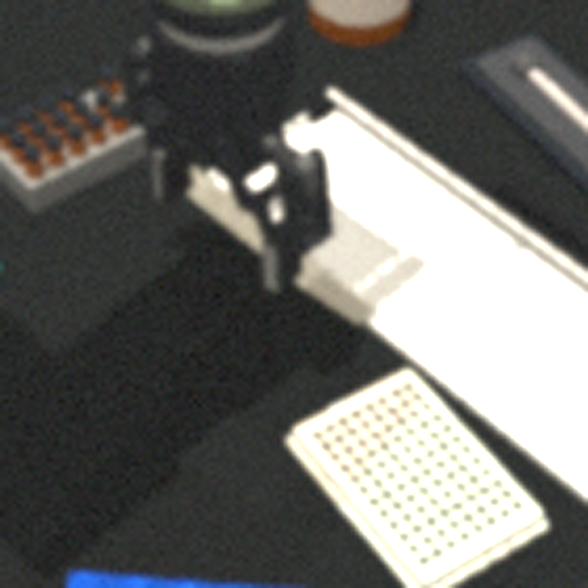

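The plate stands at about 50-55° with its far edge still on the sill near (375,320) and the near edge on the pads. Pushing on over the top.

```bash
python3 -m handwheel '{"translation":[[-1.8,0,-1.3],[-2,0,-1.2],[-2,0,-1.2],[-2,0,-1],[-2,0,-1],[-2,0,-0.8],[-2,0,-0.8],[0,0,0]],"yaw":[0,0,0,0,0,0,0,0]}' >/dev/null
python3 h.py
python3 -m handwheel '{"translation":[[-2,0,-0.7],[-2,0,-0.7],[-2,0,-0.7],[-2,0,-0.6],[-2,0,-0.5],[-2,0,-0.5],[-2,0,-0.5],[0,0,0]],"yaw":[0,0,0,0,0,0,0,0]}' >/dev/null
python3 h.py
python3 - <<'E'
from plant import ctrl
from h import *
import cv2
c=ctrl.capture("side")
a=cv2.resize(c["img"][140:280,200:340],None,fx=4.2,fy=4.2,interpolation=cv2.INTER_CUBIC)
cv2.imwrite("pics/s7.png",cv2.convertScaleAbs(a[:,:,::-1],alpha=1.2,beta=20))
E
```

```text
t 20.45 tray xy mm [-98.9  79.1] z 237.5  yaw_err(tool turn) 0.000  tilt -1.000 F tray [-7.  -0.4] 14.2 gap 0.99
t 21.45 tray xy mm [-83.3  79.1] z 243.3  yaw_err(tool turn) 0.000  tilt -1.000 F tray [-5.  -1.2] 18.6 gap 0.99
```

View pics/s7.png

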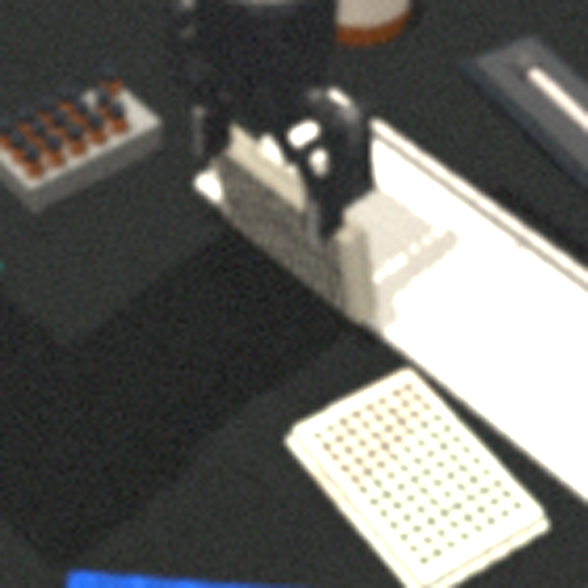

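The plate stands almost on edge, about 75-80°, its foot on the sill near (370,325). Fz = 18 N shows the pads pressing down on the edge, so I relieve upwards while going over.

```bash
python3 -m handwheel '{"translation":[[-0.5,0,-1],[-1,0,-1],[-1,0,-1],[-1,0,-1],[-1,0,0],[-1,0,0],[-1,0,0],[0,0,0]],"yaw":[0,0,0,0,0,0,0,0]}' >/dev/null
python3 h.py
python3 -m handwheel '{"translation":[[-2,0,0],[-2,0,0],[-2,0,0],[-2,0,0],[-2,0,0],[-2,0,0],[-2,0,0],[0,0,0]],"yaw":[0,0,0,0,0,0,0,0]}' >/dev/null
python3 h.py
```

```text
t 22.50 tray xy mm [-78.1  79.1] z 244.5  yaw_err(tool turn) 0.000  tilt -1.000 F tray [-2.6  0.4] 8.2 gap 0.99
t 23.50 tray xy mm [-63.1  79.1] z 245.9  yaw_err(tool turn) 0.000  tilt -1.000 F tray [-0.5  0.6] 11.2 gap 1.00
```

```bash
python3 -m handwheel '{"translation":[[-2,0,0],[-2,0,0],[-2,0,0],[-2,0,0],[-2,0,0],[-2,0,0],[-2,0,0],[0,0,0]],"yaw":[0,0,0,0,0,0,0,0]}' >/dev/null
python3 h.py
cat > look.py <<'E'
import sys,pickle
from plant import ctrl
from h import *
for n in("side","top"):
    c=ctrl.capture(n);pickle.dump(c,open(n+sys.argv[1]+".pkl","wb"))
    g=cv2.cvtColor(c["img"],cv2.COLOR_RGB2GRAY)
    b=g[165:240:2,210:330:2] if n=="side" else g[150:250:3,225:320:2]
    print(n);[print("".join(" .:-=+*#%@"[min(9,int(v)//24)] for v in r)) for r in b]
E
python3 look.py 8
```

```text
t 24.50 tray xy mm [-49.2  79.1] z 245.3  yaw_err(tool turn) 0.000  tilt -1.000 F tray [0.3 0.4] 7.4 gap 1.00
side
...:.:-..:++-...... .....  .=:... .-#+.   .. . .. .... ..:::
...:...:..+**=..........:  :+*=*::..... . .. .........  ..::
.. .:..:-:-**+:..... ...: .=***##@=...-.    ...........  ..:
.::..:::--=+-:..... ...:+::-+***@@@=..+-  .   ......  ... ..
..::.:::++-:::.........-*:---=***#@@- --. :.  . .........  .
:.:-:-+=-::::.. ...... =+:::-:=+***#= . .    .......... ..  
-::===-:::::. ...  ...=*=-----:-+**++.    ...--.. .. ... .. 
---==:::::..........:*%#=-=---:--=+*+:. . .-==+=....  ......
-+-:::::..........:*%%@#-:-=---:--=++-:  :=*#+=+=:......... 
-:::::.. .........+@@@@#--------:-:==-:  -####*+=+-. .. .  .
::::....... ... ..:#@@@+-:---:-:-:-::-:  =*####*+=++:   ....
::........ .........+@%=--:-:-:-:--:--. :+**#####+=++-.     
.... ..  .  . .. ....=#----:-:-:-:--:-::=*++######*+=++:   .
......................-=--:-:-:--:-----:=+++#####%#*+=##=.  
. .. .... .......... . :-:-:--::-::-----===*####%#**##**%+. 
............. ........  .---::-:-----:-=+++*########%@@#*##-
 ..... . 
[... 2302 characters left out ...]
@@@%%%##*+==--
-++-=++++++++++++++++======-=++=+**++=--------==
=++--=+++++++=========-------++=++----+#%#%%%%%%
==+---===============-::-:::-=++=+=---+%@*%*####
+-+=--==----:-=--=--:::::::::-++=++---+#@*%*#*##
+-++---=:::::::::::::::::::::-=++++=--=#@##*%*##
+-++--::::::::::::::::::::::::-++=++---*@%%#%#%#
+==+=-::::::::::::::::::::::::-++=++=--#@%%#%#%#
++=+=-:::::::::::::::::::::::::=++=++--%@%%#%#%#
++-++--::::::::::::::::::::::::-++=++--%@%##%#%#
=+-++--::::::.::::::::::--==+++++++=++-%@%###*%*
=+==+=-:::::::::::--==+++++++++++++=++-#%%*##*%*
-++=+=--::::--==+====+++++++++++++*=+*=*%@%%%%%%
:++-++--==+++++=====++++++++++++++**=*+=====----
:=+-++++++++++++++++++++++++++++++**=**=::::::::
```

Run:
```python
import pickle
from h import *
c=pickle.load(open("side8.pkl","rb"))
def pj(X):
    X=np.array(X); W=np.c_[(TR@X[:,:2].T).T+TO,X[:,2]]
    return cv2.projectPoints(W,cv2.Rodrigues(c["R"])[0],c["t"],c["K"],c["dist"])[0].reshape(-1,2).round(0).tolist()
for th in(70,80,90,100,110,120):
    t=np.deg2rad(th); d=np.array([-np.cos(t),np.sin(t)])*.0825
    print(th,pj([[-.06,.016,.006],[-.06+d[0],.016,.006+d[1]],[-.06+d[0],.142,.006+d[1]]]))
st=[-.0492,.0791,.2453]
print("tips(front face)",pj([[-.0492+.011,.0791-s*.05,.0853] for s in(1,-1)]))
```

```text
70 [[286.0, 217.0], [279.0, 201.0], [244.0, 173.0]]
80 [[286.0, 217.0], [283.0, 197.0], [248.0, 169.0]]
90 [[286.0, 217.0], [288.0, 193.0], [252.0, 166.0]]
100 [[286.0, 217.0], [292.0, 191.0], [257.0, 164.0]]
110 [[286.0, 217.0], [296.0, 189.0], [261.0, 163.0]]
120 [[286.0, 217.0], [300.0, 188.0], [265.0, 162.0]]
tips(front face) [[291.0, 187.0], [263.0, 166.0]]
```

The numbers show the plate upright at about 95-105° with the tips over its top edge. Dragging it on forward.

```bash
python3 -m handwheel '{"translation":[[-2,0,0],[-2,0,0],[-2,0,0],[-2,0,0],[-2,0,0],[-2,0,0],[-2,0,0],[0,0,0]],"yaw":[0,0,0,0,0,0,0,0]}' >/dev/null
python3 h.py
python3 look.py 9 | sed -n 1,32p
```

```text
t 25.60 tray xy mm [-36.5  79.1] z 243.8  yaw_err(tool turn) 0.000  tilt -1.000 F tray [1.6 0.5] 4.7 gap 1.00
side
..::.:-..:+*-.......... ...  :*-. .: ...    .. ....  . ..:::
..........+*+=...........::.:+**=:#%-.....   . ...  ..  ..::
.......:-:-**+:....... ..+=::++**#@@%=.:=.     .... .... ..:
.::..:.:--=+-:..  ......:*=---=+**#@@@:.=-      ......... ..
...:.-::++-:::... ... ..-#------=***@#- .   ..  ....... .. .
:.:-:-+=-:::::... .....:**--+---:=+*+**.    ..  ..... . ..  
-::===-:::::. ........=*%=---+---:=+*+=:  . .-:......... .. 
---==::::.. ........:*%%#--------=:-+*=-.  :-=+=... ........
-+-:::::........ .:*%@@@#---:--------=--. .+*+=+=: .........
-:::::.. .........+@@@@@+--:-:--:=-:-:--.  +##*+=+-. .  ....
::::............. :#@@@%=---:-::-:-::-:-..-+*##*+=+*:    . .
::.. .. . .........:+@@#--=:---------::-.:+*+*###+=*+:    ..
..... ........ ... ..=#+----:--:-------:-:+++*####*+=+-:   .
.................. . .-==----::-:---=:--:=+++####%%#+=##=.  
....... ....... ... ....==----:--:-:--:--++++###%%****+#%+. 
..... ................  .-=---:----------*++*##%%###%@@#*##-
.........
[... 205 characters left out ...]
=-------+++***####@@@@@@@@@@@
  ...... ... ...              .-=---:--++*****###@@@@@@@@@@@
   ..... ....                   :=---:=++*******#@@@@@@@@@@@
   . .... ..                     :==--=+********%@@@@@@@@@@@
       ...                        .-==++***@%*%%%@@@@@@@@@@@
       ....                        .-=+**#@@@@%@@@@@@@@@@@@@
                                     :+%%@@@@@@@@@@@@@@@@@@@
                                      :*@@@@@@@@@@@@@@@@@@@@
                                      .:+@@@@@@@@@@@@@@@@@@@
                                    .....=%@@@@@@@@@@@@@@@@@
                                   . ..  .-#@@@@@@@@@@@@@@@@
                                ... ...... :*@@@@@@@@@@@@@@@
```

```bash
python3 -m handwheel '{"translation":[[-2,0,0],[-2,0,0],[-2,0,0],[-2,0,0],[-2,0,0],[-2,0,0],[-2,0,0],[0,0,0]],"yaw":[0,0,0,0,0,0,0,0]}' >/dev/null
python3 h.py
python3 look.py 10
```

```text
t 26.70 tray xy mm [-22.5  79.1] z 243.9  yaw_err(tool turn) 0.000  tilt -1.000 F tray [ 0.  -0.3] -0.1 gap 0.99
side
...:.:-..:++-..... ..........  ....+#%=.. ..   . .. .  ..:::
..........=*+=...... ...... ..=*::#@##%-           ...  ..::
....:..:::-**+:........ ....:+#%#@@@@%*+:        ......  ...
.::..:::--=+-:.............=#%@@@@@@@@#=-.     ... .....  ..
...:.:::++-:::..... .....:*%@@@@@@%####*=.  . ..  ........ .
:.:-:-+=-::::.. .. ....:+#@@@@@@@#+++*###:.  ..  ... ...... 
-::===-:::::.... . ...=*%@@@@@@#*=++**=#*-:  :-     .... ...
:--==:::::..........:*%@@@@@@@#+=+=++=+=+-: .-+=.     ......
-+-:::::..........:*%%@@@@@@@%==+=+====+--. .==+=:     .. ..
-:::::........... +@@@@@@@@@*=-+====+=+=--..+#*+=+-.     .. 
::::........ . ...:#@@@@@@%=+-+*++=+=+===-==*##*+=+=:.    ..
::.................:+@@@@**+====+++=++++==+++*###+=++:     .
.... ...... ..  ... .=@@@#+**====+-=-=+=+==+==+####+=+-:    
... ............ .. ..-#@#*++*++==+-===+====+==+%#%#+=##-.  
... ........ ... . ....:=*#**+*+=+==-==-=-===+=+++*##*+*%+. 
............ .. ..... . .=*#+++*+=======-===+-+==*%%#@@#*##-
....  
[... 2305 characters left out ...]
%@@%%%##*+==--
-++--%%++=+++++=++**********=++=++++==---------=
-++--*%##******#*####***+++=-=++=++---+%%%%%%%%%
=++=-+%%########**+=--:::::::-++=++=--+%@*%*####
+=+=-=%%**+=--:::::::::::::::-=++=++--+%@*%*#*##
+-++---:::::::::::::::--=++++++++=++--=#@##*%*##
+-++--::::::::::-===++++++++***+*++*=-=*@%%#%#%#
+=++=--:::-===++++++++++++++++++**=*+--#@%%#%#%#
++=++-=++++++++++++++++++++++++++*+**=-%@%%%%#%#
++-++++++++++++++++++++++++++++++**+*+-%@%*#%#%#
++-++++++++++++++==-----------===**=**-%%%###*%*
=+=++=++++++++=-:::----=======---+*+**=#%%*##*#*
-++=*+=++===-::--=++++++++++======*+=*+*%@%%%%%%
-+*=**====::-=++++++++++++++++=====+=++=====----
:+*+**=----==+++++++++++++++++=======++=::::::::
```

Forces are zero and the plate lies down in the tray. I back off and measure it.

```bash
python3 -m handwheel '{"translation":[[12,0,-3],[20,0,0],[20,0,0],[20,0,0],[20,0,0],[8,0,0],[0,0,0],[0,0,0]],"yaw":[0,0,0,0,0,0,0,0]}' >/dev/null
python3 h.py
cat > seg.py <<'E'
import sys,pickle
from h import *
c=pickle.load(open("side%s.pkl"%sys.argv[1],"rb"))
g=cv2.cvtColor(c["img"],cv2.COLOR_RGB2GRAY)
# tray-frame rectified map on z=16 mm plane: x -0.07..0.06 rows (2.5 mm), y .16..-.02 cols
xs=np.arange(.062,-.07,-.003);ys=np.arange(.17,-.02,-.002)
X,Y=np.meshgrid(xs,ys,indexing="ij");W=np.c_[(TR@np.c_[X.ravel(),Y.ravel()].T).T+TO,np.full(X.size,float(sys.argv[2]))]
p=cv2.projectPoints(W,cv2.Rodrigues(c["R"])[0],c["t"],c["K"],c["dist"])[0].reshape(*X.shape,2).astype(np.float32)
m=cv2.remap(g,p[...,0],p[...,1],cv2.INTER_LINEAR)
for x,r in zip(xs,m): print("%4d "%(x*1000)+"".join(" .:-=+*#%@"[min(9,max(0,int(v)-60)//20)] for v in r))
E
python3 look.py 11 >/dev/null; python3 seg.py 11 .0164; ls plant* 2>/dev/null
```

```text
t 27.80 tray xy mm [-122.    79.1] z 247.1  yaw_err(tool turn) 0.000  tilt -1.000 F tray [0.4 0.3] -0.4 gap 0.99
  62 --------=========----=====----=======------=======-----=========---=====------===--------======
  59 *****+******#*##*******##***********#*******#**#*#*********####******##**********************#*
  55 ++++*+++*********************************************************+++*******++********++++******
  52 .::::-====++++++++++==+=+=+++=+=+==+=++++==+=+=+++++++====+=++++======+========================
  49       :==+++++++++++++++++++++++++++++++++++++++++++++++++++++++++++++++++++++++++++++=====++++
  46       :=*#####%%####################%############%####%#%############%#############%###*++**###
  43       :=#%%@@@@@@@@@%%@@@@@@@@@@@@@@@@@%@@@@@@@@@@@@@@@@@@@%@@@@@@@@@%%%@@@@@@@%@@@@@@%%###%%@@
  40       .=#%@@@@@@@@@@@%@@@@@@@@@@@@@@@@@@@@@@@@@@@@@@@@@@@@@@@@@@@@@@@%%%@@@@@@@@@@@@@@@%%%%%@@@
  37       .=#%@@@@@@@@@@%%%%@@@@@@@@@@@@@@@@@@@@@@@@@@@@@@@@@@@@@@@@@@@@%%%%%@@@@@@@@@@@@@@%%%%%@@@
  34       :=#%@@@@@@@@@@%%%%%@@@@@@@@@@@@@@@@@@@@@@@@@@@@@@@@@@@@@@@@@@@%%%%%
[... 2756 characters left out ...]
-====-::.                               :-=-------====----===========----==+*#%%%%@@@@@@@@@@@@
 -52 .-+*####*+=----===-.                     .-=================================+*#%%%%@@@@@@@@@@@@
 -55 :=*##%%@@@%%####%%#*=:.                   :-=====================+++**+=====+*#%%%@@@@@@@@@@@@@
 -58 .=*#%%%@@@@@@@@@@@%%#+-:.                  .-=+++++++++++++++++++++*##**+++++#%%@@@@@@@@@@@@@@@
 -61  -+##%%%%%%%%%%%@%%#*++=-::                 .:===+++++++++==++++++++***++==++*#%%%%%%%%%%%%%%%%
 -64   :=+**************+=----::.                  .:-----------------------------==+*****++*******+
 -67     .::::::::::::::...                                                         ...:............
```

The rectified view shows the plate lying flat and square in the tray. Its well field runs from about tray x = +31 to -43 mm and its right end is at y of about 20 mm. Now I lower behind it and push it home.

```bash
python3 -m handwheel '{"translation":[[6,0,10],[6,0,14],[6,0,14],[0,0,14],[0,0,12],[0,0,10],[0,0,2],[0,0,0]],"yaw":[0,0,0,0,0,0,0,0]}' >/dev/null
python3 h.py
python3 -m handwheel '{"translation":[[-9,0,0],[-9,0,0],[-9,0,0],[-9,0,0],[-9,0,0],[-8,0,0],[-7,0,0],[0,0,0]],"yaw":[0,0,0,0,0,0,0,0]}' >/dev/null
python3 h.py
python3 -m handwheel '{"translation":[[-3,0,0],[-3,0,0],[-3,0,0],[-3,0,0],[-3,0,0],[-3,0,0],[-3,0,0],[0,0,0]],"yaw":[0,0,0,0,0,0,0,0]}' >/dev/null
python3 h.py
```

```text
t 28.90 tray xy mm [-140.4   79.1] z 170.9  yaw_err(tool turn) 0.000  tilt -1.000 F tray [-0.1 -0.1] 0.2 gap 1.00
t 29.90 tray xy mm [-80.1  79.1] z 170.9  yaw_err(tool turn) 0.000  tilt -1.000 F tray [0.2 0.3] -0.5 gap 0.99
t 30.90 tray xy mm [-59.4  79.1] z 170.9  yaw_err(tool turn) 0.000  tilt -1.000 F tray [-0.5 -0.4] 0.5 gap 0.99
```

```bash
python3 -m handwheel '{"translation":[[-2,0,0],[-2,0,0],[-2,0,0],[-2,0,0],[-2,0,0],[-2,0,0],[-2,0,0],[0,0,0]],"yaw":[0,0,0,0,0,0,0,0]}' >/dev/null
python3 h.py
python3 -m handwheel '{"translation":[[-1,0,0],[-1,0,0],[-1,0,0],[-1,0,0],[-1,0,0],[0,0,0],[0,0,0],[0,0,0]],"yaw":[0,0,0,0,0,0,0,0]}' >/dev/null
python3 h.py
python3 look.py 12 >/dev/null; python3 seg.py 12 .0164|cut -c1-100|sed -n 1,40p
```

```text
t 31.90 tray xy mm [-45.4  79.1] z 170.9  yaw_err(tool turn) 0.000  tilt -1.000 F tray [ 0.5 -0.2] 0.3 gap 0.99
t 32.90 tray xy mm [-40.6  79.1] z 171.0  yaw_err(tool turn) 0.000  tilt -1.000 F tray [ 0.2 -0.2] -0.5 gap 0.99
  62                       .:===------------::--------=--------------:.......::----====------=======
  59                       .-+*******+++***++=++++++++****+++++++++**+=-:----==+**********+********#
  55                        .-+******++++++++===++====+++++++++====+++==-----=+++*********++++******
  52                         .:-=========-=---:::---------=--=----=====-------===================+==
  49                           :--========---::...:--=====-========++++======+++++==+=+++++=====++++
  46                            .--==-====---:.   .:-==============++*+++===+*###****#######*++**###
  43                              .:::::::::::.     .::------------=++====--=*#%%**##%%%@@@%%###%%@@
  40                                   .........       ..::-:::----=+==---::=+#%#**##%%%@@@@%%%%%@@@
  37                                          ....       .:--:-----
[... 2464 characters left out ...]
=+*#%%@@@@%#+:            .:------------------------------::..          .--------====++*#%%%%@
 -40 .-*##%@@@@@@@%*=.          .:--------------------------=-----:..         .:------=====+*##%%%%@
 -43 .-+*#%%@@@@@@@%*=:.        .:-===============================--:..       :--=========+*#%%%%%@@
 -46  -=*#%%@@@@@@@@%*+=-:.     :-======+============================-:.     .:-==++***++++*#%%%%@%@
 -49 .-+*#%%@@@@@@@@%%#**+=-.   :-========+===========================-:.....:--==+*#%%##*##%%%%%@%@
 -52 .-+##%%@@@@@@@@@@%%%%%*+-:::-======================================-::::--===+*%%%%%%%%%%@@@@@@
 -55 :=*##%@@@@@@@@@@@@@@@@%#*==-==========================================--=====+*#%%@@@@@@@@@@@@@
```

The plate moves with the fingers, its body's back edge now near tray x = +46 mm. About 5 mm remain.

```bash
python3 -m handwheel '{"translation":[[-1,0,0],[-1,0,0],[-1,0,0],[-1,0,0],[0,0,0],[0,0,0],[0,0,0],[0,0,0]],"yaw":[0,0,0,0,0,0,0,0]}' >/dev/null
python3 h.py
python3 -m handwheel '{"translation":[[-0.5,0,0],[-0.5,0,0],[0,0,0],[0,0,0],[0,0,0],[0,0,0],[0,0,0],[0,0,0]],"yaw":[0,0,0,0,0,0,0,0]}' >/dev/null
python3 h.py
```

```text
t 34.00 tray xy mm [-36.6  79.1] z 170.9  yaw_err(tool turn) 0.000  tilt -1.000 F tray [-0.4 -0.4] 0.2 gap 1.00
t 35.00 tray xy mm [-35.7  79.1] z 170.9  yaw_err(tool turn) 0.000  tilt -1.000 F tray [-0.4 -0.2] 1.1 gap 1.00
```

```bash
python3 -m handwheel '{"translation":[[-0.5,0,0],[-0.5,0,0],[0,0,0],[0,0,0],[0,0,0],[0,0,0],[0,0,0],[0,0,0]],"yaw":[0,0,0,0,0,0,0,0]}' >/dev/null
python3 h.py
python3 -m handwheel '{"translation":[[-0.5,0,0],[-0.5,0,0],[0,0,0],[0,0,0],[0,0,0],[0,0,0],[0,0,0],[0,0,0]],"yaw":[0,0,0,0,0,0,0,0]}' >/dev/null
python3 h.py
```

```text
t 36.00 tray xy mm [-34.9  79.1] z 170.8  yaw_err(tool turn) 0.000  tilt -1.000 F tray [-4.2 -1.1] 1.7 gap 1.00
t 37.00 tray xy mm [-34.5  79.1] z 170.8  yaw_err(tool turn) 0.000  tilt -1.000 F tray [-6.6  0.3] 4.4 gap 0.99
```

Rail contact came at -35 mm, where the geometry says it should. I back straight off, rise and check.

```bash
python3 -m handwheel '{"translation":[[1,0,0],[1,0,0],[3,0,0],[8,0,0],[15,0,0],[20,0,0],[25,0,0],[20,0,-10]],"yaw":[0,0,0,0,0,0,0,0]}' >/dev/null
python3 -m handwheel '{"translation":[[10,0,-40],[10,0,-40],[10,0,-30],[20,-40,0],[20,-50,0],[20,-50,0],[0,0,0],[0,0,0]],"yaw":[0,0,0,0,0,0,0,0]}' >/dev/null
python3 h.py; python3 look.py 13 >/dev/null; python3 seg.py 13 .0164
python3 - <<'E'
import pickle
from h import *
a=pickle.load(open("top.pkl","rb"));b=pickle.load(open("top13.pkl","rb"))
for n,c in(("before",a),("now",b)):
    g=cv2.cvtColor(c["img"],cv2.COLOR_RGB2GRAY);m=(g>145).astype(np.uint8)*255
    l=cv2.connectedComponents(cv2.morphologyEx(m,cv2.MORPH_OPEN,np.ones((3,3))),connectivity=4)[1]
    print(n,rect(c,((l==l[229,304])*255).astype(np.uint8),.012)[0])
d=cv2.absdiff(a["img"],b["img"]).max(2);print("rack/tip/bottle/case diffs",[int((d[y0:y1,x0:x1]>60).sum()) for x0,y0,x1,y1 in((183,218,213,268),(375,170,420,228),(165,128,208,170),(220,118,300,146),(370,248,384,260))])
# top-view map of the plate
c=b;g=cv2.cvtColor(c["img"],cv2.COLOR_RGB2GRAY);xs=np.arange(.064,-.07,-.003);ys=np.arange(.17,-.02,-.002)
X,Y=np.meshgrid(xs,ys,indexing="ij");W=np.c_[(TR@np.c_[X.ravel(),Y.ravel()].T).T+TO,np.full(X.size,.0164)]
p=cv2.projectPoints(W,cv2.Rodrigues(c["R"])[0],c["t"],c["K"],c["dist"])[0].reshape(*X.shape,2).astype(np.float32)
m=cv2.remap(g,p[...,0],p[...,1],cv2.INTER_LINEAR)
for x,r in zip(xs,m): print("%4d "%(x*1000)+"".join(" .:-=+*#%@"[min(9,max(0,int(v)-110)//12)] for v in r))
E
```

```text
t 39.00 tray xy mm [-217.1  -60.8] z 290.9  yaw_err(tool turn) -0.001  tilt -1.000 F tray [0.5 0.4] 0.6 gap 1.00
  62    .:---==========-=========-=========----=========----==========--=======----=-==-----=======-
  59   .:==+*****#######*####################*############*############*######************+*********
  55    .:=++*****#%%%%%%%%%%%%%%%%%%%%%%%%%%%%%%%%%%%%%%%%%%%%%%%%%%%%%%%%%%%%##**********+++******
  52     ..:-===++*#%%%%%%%%%%%%%%%%%%%%%%%%%%%%%%%%%%%%%%%%%%%%%%%%%%%%%%%%@@@%#*++++===========+==
  49       ..:-=++*#%@@%%######%%############%%##%%#######%%###%###%%##%%%##%@@@%****++++++=====++++
  46         .:=*#%%@@@%#**#****#************###*##************##**###*###*#%%@@%***########*++**###
  43          .-+#%@@@@%##*##***##*####*##***#%###%#**##**###*###**######%##%%@@%*+**#%%@@%%%###%%@@
  40           .-+#%@@@%#***#***##########***###*###**#***##***##******#####%@@@%*+**#%%@@@@%%#%%@@@
  37            .:=*%%@%#*******##*####**#***##*****++**++*#*****++***+*****%@@@%*+*###%@@@@%%%%%@@@
  34               :=*%%%###########%%###%#**###******##***######***##**##**%%
[... 7394 characters left out ...]
@@@@@@@@@@@@@@@@@@@@@@@@@@@@@@@@@@@@@@@@@@@@@@@@@@@@@@@@@@@@@@@@@@@@@@@@@@@@@@@@@@@@@@@@@
 -50 %@@@@@@@@@@@@@@@@@@@@@@@@@@@@@@@@@@@@@@@@@@@@@@@@@@@@@@@@@@@@@@@@@@@@@@@@@@@@@@@@@@@@@@@@@@@@@@
 -53 %%@@@@@@@@@@@@@@@@@@%@@@@%%%@@@@%%@@@@@@@@@@@@@@@@@@@@@@@@@@@@@@@@%%%@@@%%%%@@@@@@@@@@@@@@@@@@@
 -56 #%%%%%%%%%%%%##%%%%###%%%####%%%####%%%%%%%%%%%%%%%%%%%#%%%%###%%%####%%%####%%%%%#%%%%%##%%%%%
 -59 ===++====+++=====++=======--==++==-==+++====+++====++=====++==-==++============+============+++
 -62                                                                                                
 -65                                                                                                
 -68
```

```bash
python3 -c "
from plant import ctrl
print(ctrl.hand_in())"
```

```text
the job is handed in; nothing more can be done
None
```

The plate was tipped over the sill, now lies right way up and square against the tray's back rail, and the job is handed in at about 39 s; the verdict was not shown, and I could not check the vial's position in the last picture.

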